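# Trim a power converter to its set mark with an insulated trimming tool

### The job

Trim the converter to its set mark: take the orange insulated trimming tool from its inclined rest, stand it upright in the white guide bushing on the converter's green board and let go of it, then take it again by its top end and turn the slotted screw at the bottom of the bushing until the meter's black needle lies on the red index hand. Draw the tool out without upsetting the setting and leave it blade down in the steel tool pot, and do not knock anything else on the bench about.

Things in the scene. Friction and masses are not known exactly. Their poses are not given: they have to be found in the camera images.
- tool_handle (a point): Orange plastic trimming tool, loose, 154 mm long, 70 g. This point: on its axis in the hexagonal handle, 108 mm from the blade tip, near the centre of mass, clear of the rest's posts. z axis: along the tool from blade to handle end (up when stood blade down). Handle 22 mm across flats, 76 to 150 mm from the tip, two flats facing +y and -y; 16 mm end button to 154 mm.
- tool_tip (a point): Same tool and axes: middle of the blade's end edge. Blade 12 mm wide (along y), 3 mm thick (x), 8.5 mm long; then white round shaft 14 mm in diameter to 70 mm from the tip; collar 32 mm in diameter from 70 to 76 mm; then the handle.
- tool_rest: Dark steel tool rest fixed to the bench at the robot's left or right: base 145 x 70 x 10 mm, origin under its centre. Two posts with notches open upwards hold the tool 67 and 142 mm from its tip, leaning 40 deg above level in the rest's x-z plane: tip at x -60 mm, 20 mm high; handle rising to +x, its point tool_handle 89 mm high; the tool's y along the rest's y. Handle sides free between the posts.
- bushing_mouth (a point): Centre of the mouth of the white upright guide bushing on the converter's green board, 114 mm above the bench; converter fixed, these are its axes (x away from the robot at yaw 0, z up). Bore 17 mm in diameter, 34 mm long, under a funnel 8 mm high and 29 mm wide at the mouth. A tool let go in it leans up to 6 deg. Nothing on the converter is over 121 mm high.
- screw_seat (a point): Centre of the slot floor of the brass screw, on the bushing's axis 52 mm below its mouth: the blade tip's place when fully in the slot. Slot 5 mm wide, 7 mm deep, along this point's y axis, which turns with the screw. With the blade across the slot the tool stands 7 mm higher on the screw's face.
- trim_screw (a joint): Angle of the slotted trimmer screw, rad, end stops at -1.6 and 1.6; grows clockwise seen from above. At 0 the slot lies along the converter's y axis (that of bushing_mouth); at q it is turned clockwise by q from it. It stays where it is left (friction 0.03 N m).
- meter_needle (a joint): Angle of the black needle of the panel meter, rad: 0.6 x the screw's angle, so it moves clockwise seen from above as the screw is turned clockwise. 0 = pointing along the converter's +x (mid-scale).
- meter_index (a joint): Angle of the red index hand on the same scale and pivot as the needle, rad: the value to be set. It always lies clockwise of the needle at the start, by 0.24 to 0.9 rad of needle angle.
- needle_tip (a point): Tip of the black needle, 58 mm from its pivot, under the meter's clear cover on the cream box beside the green board; x axis along the needle.
- index_tip (a point): Tip of the red index hand, 69 mm from the same pivot; x axis along the hand.
- tool_pot: Steel tool pot, loose, 0.5 kg, round and open at the top, 82 mm across the rim tapering to 66 mm at the foot, 105 mm high, wall 4 mm, floor 5 mm thick; origin at the centre of its underside, z up. A tool left in it stands on the floor and leans against the rim.
- multimeter: Bystander: dark hand-held multimeter lying on the bench, 150 x 76 x 40 mm, origin under its centre.
- parts_tray: Bystander: grey divided tray 130 x 90 x 35 mm, origin under its centre.
- spare_cap: Bystander: blue capacitor can standing, 40 mm diameter, 78 mm high, origin under its centre.
- spool: Bystander: grey spool 60 mm diameter, 44 mm high, origin under its centre.
- screwdriver: Bystander: green-handled screwdriver lying on the bench, 170 mm long.
- heatsink: Bystander: finned aluminium heat sink 80 x 60 x 33 mm, origin under its centre.
Things that resemble listed ones, but are neither listed nor needed, are in the scene too. Of the things that look like the part that bears tool_handle, the smaller one is meant.

How it is judged:
On the way, in this order (a step that is already met when the one before it is completed fails the run):
1. the tool stands blade down in the guide bushing, let go (distance between tool_tip and screw_seat below 0.012 m and angle between tool_tip's own z axis and vertical below 0.2 rad and contact force between the fingers and trim_tool below 0.1 N), for 0.2 s.
2. with the blade in the screw's slot, the needle is brought onto the red index hand (within 0.05 rad) (distance between tool_tip and screw_seat below 0.0065 m and angle between the x axis of needle_tip and the x axis of index_tip, either way round below 0.05 rad), for 0.3 s.
At the end, for the whole second after the job is handed in: Needle within 0.05 rad of the red index hand; the tool let go and at rest in the upright steel pot, blade down, its tip at the pot's floor (within 30 mm of the pot's underside) (angle between the x axis of needle_tip and the x axis of index_tip, either way round below 0.05 rad and horizontal distance between tool_tip and tool_pot below 0.037 m and z of tool_tip in the frame of tool_pot between 0 and 0.03 m and angle between tool_pot's own z axis and vertical below 0.1 rad and angle between tool_tip's own z axis and vertical below 0.8 rad and linear speed of trim_tool below 0.02 m/s); the robot touches nothing.
It fails at once if a bystander is moved by more than 30 mm (distance of any of multimeter, parts_tray, spare_cap, spool, screwdriver, heatsink from where it was at the start of the episode above 0.03 m).
It fails at once if the tool pot is moved by more than 40 mm (distance of tool_pot from where it was at the start of the episode above 0.04 m).
It also fails if it takes over 64 s, if anything falls off the work surface, if the arm or the gripper's body presses on something with over 40 N, if the wrist force passes 120 N, or if a joint passes its speed limit or range.

### The arm

A 6-joint arm with a two-finger parallel gripper is mounted at the origin on the work surface. World frame = base frame: x ahead of the robot, y to its left, z up, the work surface at z = 0. Lengths are in m, angles in rad, forces in N, time in s.
With the tool pointing down it reaches from about 0.4 to 0.825 m from the base axis. Payload 7 kg.
Tool frame: the origin (TCP) lies midway between the tips of the shut fingers; the grasp point (between the pads) lies 19 mm behind it; z points along the fingers, x is the direction in which the jaws open and shut, and the axes are right-handed (so a half turn about z gives the same grasp; the last joint's range is limited). The gripper opens to 88 mm and grips with 3 to 60 N. Pads are 19 mm wide; open, the fingers measure 130 mm over their backs; the gripper's body (78 mm by 193 mm) begins 47 mm behind the grasp point.
Start: joints at [-0.867, 0.359, 0.012, 0, -1.224, -0.288], TCP at [0.273, -0.617, 0.227] pointing down, gripper open.
Joint ranges: [-3.07, 3.07], [-1.43, 2.12], [-1.02, 1.25], [-3.03, 1.67], [-3.05, -0], [-3.03, 3.03]. Speed limits (rad/s): [2.39, 2.39, 3.01, 3.14, 3.14, 3.14].

### API

Orientations are given as [roll, pitch, yaw] about the fixed x, y, z axes, in that order (R = Rz(yaw) Ry(pitch) Rx(roll)).
In Python, from station import arm, grab_frame, camera_params gives the robot as it stands.
- The arm moves only by the shell command python3 -m handwheel 'ROWS' [FORCE]. ROWS is JSON, a list that holds one entry, the list of rows, each a list of 5 numbers: the finger opening in m, from 0 to 0.0876, then the shift along the tool's x, y, z in m, then the turn about the tool's z in degrees. A call has 1 to 20 rows; each row is the pose to reach, as a shift and turn from the pose measured when the call began, along the tool's axes at that moment; what a row does not reach only later rows make up. A row lasts 1/12 s, in which the tool goes at most 41.7 mm and 7.16 degrees, less where a joint would pass 70% of its speed; a pose out of reach is approached as far as the arm can. A call with a gripper value outside its range is refused whole. The fingers move at their own pace and stop on an object; FORCE is the grip in N (left out, the last holds). Time passes only in rows, so rows that repeat a pose let the fingers close. It gives the time, the measured TCP pose, the force and the opening at its end, in the units of the state.
- arm.get_state(): the state, without advancing time (a new reading comes with each control period).
- grab_frame(name): name is "side" or "top"; returns the picture (480x640x3 uint8, blue, green, red); there is no depth.
- camera_params(name): a dict with "intrinsics" (3x3 intrinsics, pixels), "R" (3x3) and "t" (3): a world point X has camera coordinates R X + t. Camera axes: x right, y down, z forward; pixel columns grow to the right and rows downward; lengths in m; the calibration is good to about 2 mm. A picture is of the moment at which its call begins. camera_params takes no time and is no camera call.
- arm.job_done(): hands the job in, once; it reports no verdict.
The state is a dict: "t": time; "q": joint angles; "qd": joint speeds; "joint_efforts": joint torques, N m; "eef_pos": TCP position; "ee_rot": TCP orientation; "force": force on the tool from outside, world axes, zero at the start; "moment": the same for the moment, N m; "width": finger opening in m.
Only numpy, scipy, OpenCV 4.12 (cv2) and the standard library are available. Lean on these libraries where they do the work, as an engineer would, in place of code of your own. Each camera call takes 0.05 s, during which the arm holds its last target.

## Working session

There is one attempt and no reset: what is moved stays moved. The work goes in short steps, Python scripts to look and compute and a shell command to move; the robot and the scene stay as the last step left them, time stands still between calls to the robot, and variables do not carry over. Pictures are saved under pics/ and viewed, and the job is handed in when it is done.

```bash
ls; mkdir -p pics; python3 - <<'E'
from station import arm, grab_frame, camera_params
import cv2
for n in("side","top"):
    cv2.imwrite(f"pics/{n}0.png",grab_frame(n)); print(n,camera_params(n))
print(arm.get_state())
E
```

```text
pics
side {'intrinsics': array([[479.33983759,   0.        , 318.33085766],
       [  0.        , 479.33983759, 248.36343338],
       [  0.        ,   0.        ,   1.        ]]), 'R': array([[-0.80103197, -0.59861955, -0.00155209],
       [-0.44424793,  0.59619624, -0.66872552],
       [ 0.40123752, -0.53498101, -0.74350775]]), 't': array([0.39863029, 0.24880548, 1.08893878])}
top {'intrinsics': array([[466.4795786 ,   0.        , 324.30334022],
       [  0.        , 466.4795786 , 240.29524214],
       [  0.        ,   0.        ,   1.        ]]), 'R': array([[-0.02399083, -0.9996621 ,  0.01000651],
       [-0.98686029,  0.02208141, -0.16005991],
       [ 0.15978487, -0.013715  , -0.98705658]]), 't': array([0.02112293, 0.49146886, 1.30556222])}
{'t': 0.1, 'q': array([-8.66900959e-01,  3.59319352e-01,  1.11715987e-02, -3.14792833e-04,
       -1.22409462e+00, -2.88088325e-01]), 'qd': array([-0.00050114, -0.00206817,  0.00140191,  0.00113865,  0.00011426,
        0.000414  ]), 'joint_efforts': array([-1.92548709e-03, -5.84164059e+01,  2.93750435e+01,  7.01545626e+00,
        1.01761168e-02, -6.42969667e-05]), 'eef_pos': array([ 0.27245194, -0.61710503,  0.22572179]), 'ee_rot': array([-3.14146551e+00, -1.47054076e-03,  1.98649610e+00]), 'force': array([ 0.13040349,  0.41952185, -0.34592591]), 'moment': array([ 0.00863717,  0.02277879, -0.02404941]), 'width': 0.08747609199878258}
```

View pics/side0.png

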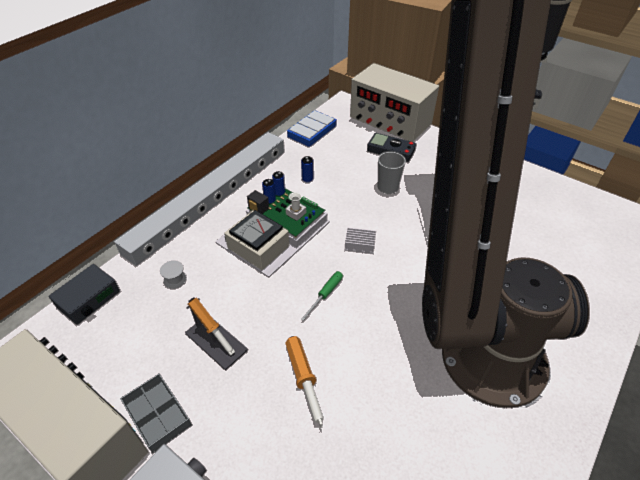

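View pics/top0.png

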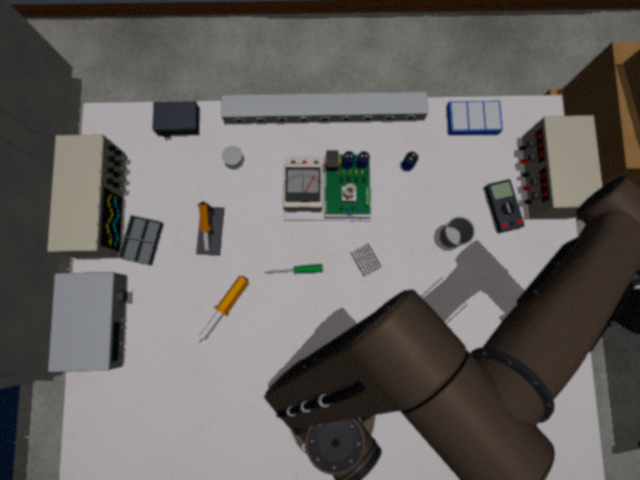

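Two orange tools: one in the dark rest (top view ~(206,222), side ~(208,322)) and one lying loose on the bench (top ~(228,305), side ~(304,375)). The one in the rest is smaller and inclined, which fits the description. I'll confirm this in crops.

```bash
cat > h.py <<'E'
import numpy as np, cv2
from station import arm, grab_frame, camera_params
C={n:camera_params(n) for n in("side","top")}
def proj(n,X):
    c=C[n]; p=c["intrinsics"]@(c["R"]@np.asarray(X,float)+c["t"]); return p[:2]/p[2]
def onz(n,uv,z):
    c=C[n]; d=c["R"].T@np.linalg.inv(c["intrinsics"])@np.array([*uv,1.]); o=-c["R"].T@c["t"]
    return o+d*(z-o[2])/d[2]
def tri(us,ut):
    A=[];b=[]
    for n,uv in(("side",us),("top",ut)):
        c=C[n]; d=c["R"].T@np.linalg.inv(c["intrinsics"])@np.array([*uv,1.]); d/=np.linalg.norm(d); o=-c["R"].T@c["t"]
        M=np.eye(3)-np.outer(d,d);A.append(M);b.append(M@o)
    return np.linalg.lstsq(np.vstack(A),np.hstack(b),rcond=None)[0]
def crop(img,x,y,w,h,s,f):
    cv2.imwrite(f,cv2.resize(img[y:y+h,x:x+w],None,fx=s,fy=s,interpolation=cv2.INTER_CUBIC))
E
python3 - <<'E'
from h import *
t=cv2.imread("pics/top0.png");s=cv2.imread("pics/side0.png")
a=cv2.resize(t[190:270,170:270],None,fx=5,fy=5,interpolation=2)
b=cv2.resize(s[285:375,175:255],None,fx=400/90,fy=400/90,interpolation=2)
cv2.imwrite("pics/c1.png",np.hstack([a[:400,:440],b[:400]]))
a=cv2.resize(t[140:230,275:380],None,fx=7,fy=6.6,interpolation=2);cv2.imwrite("pics/c2.png",a)
b=cv2.resize(s[175:275,215:335],None,fx=6,fy=6,interpolation=2);cv2.imwrite("pics/c3.png",b)
a=cv2.resize(t[205:260,425:485],None,fx=6,fy=6,interpolation=2)
b=cv2.resize(s[145:200,365:415],None,fx=6,fy=6,interpolation=2);cv2.imwrite("pics/c4.png",np.hstack([a,b]))
E
```

```text
(no output)
```

View pics/c1.png

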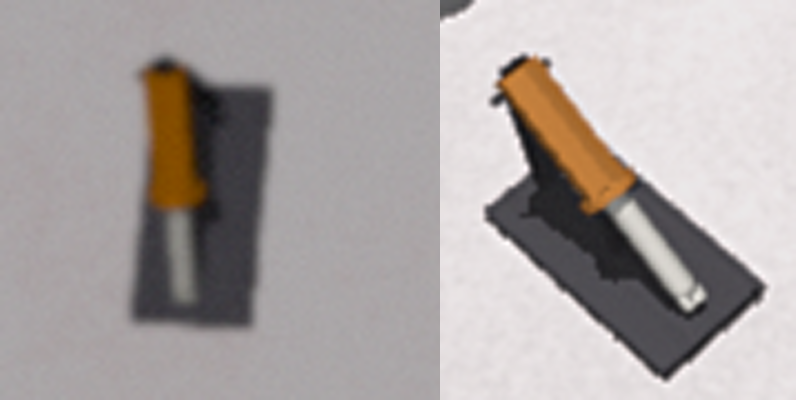

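View pics/c2.png

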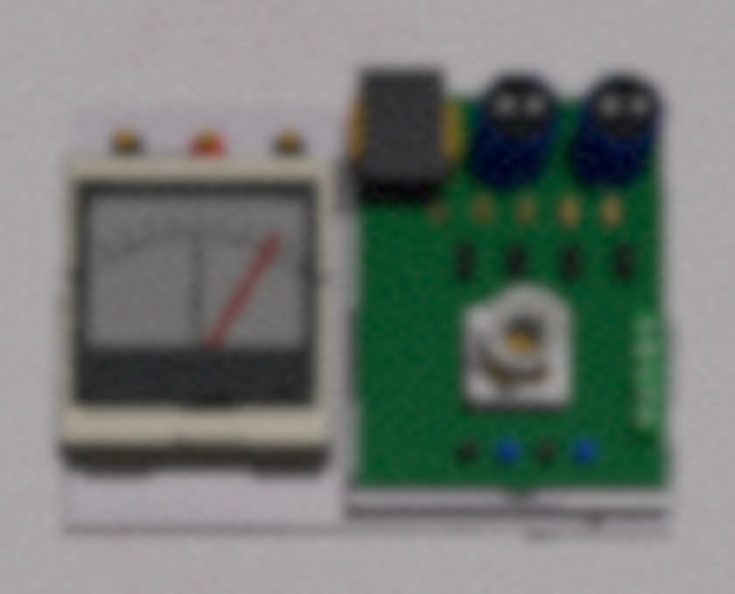

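View pics/c3.png

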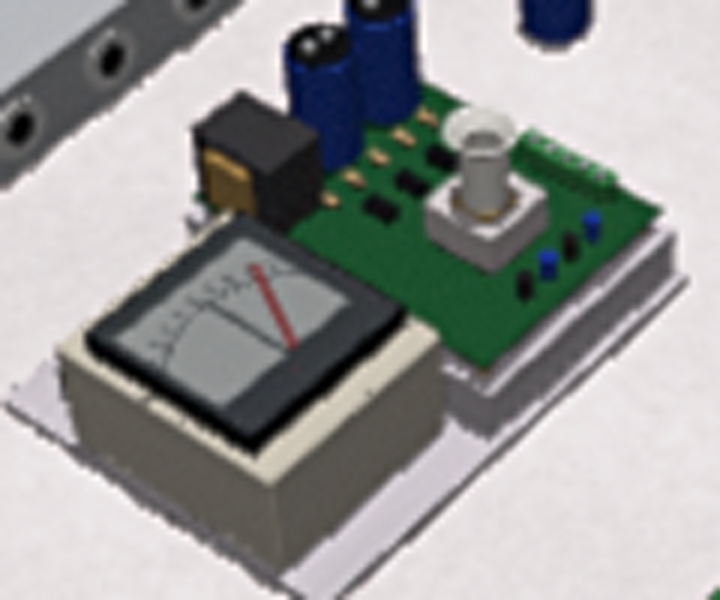

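View pics/c4.png

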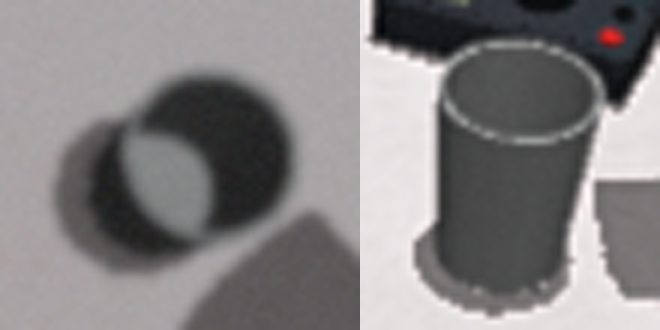

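```bash
python3 - <<'E'
from h import *
np.set_printoptions(precision=4,suppress=True)
T=lambda x,y:(170+x/5,190+y/5)
S=lambda x,y:(175+(x-440)*.225,285+y*.225)
P={k:onz("top",T(*v),.01) for k,v in dict(TR=(272,88),BR=(250,326),BL=(133,322)).items()};print(P)
Q={k:onz("side",S(*v),.01) for k,v in dict(BL=(667,380-8),BR=(765,290-4),FL=(487,212),).items()};print(Q)
print("tip",tri(S(690,303),T(183,303)),"end",tri(S(522,76),T(166,70)))
print("collar",tri(S(610,193),T(178,200)))
T=lambda x,y:(275+x/7,140+y/6.6)
S=lambda x,y:(215+x/6,175+y/6)
print("bush mouth", onz("top",T(522,337),.114),onz("side",S(480,130),.114),tri(S(480,130),T(524,325)))
# board corners
for z in(.05,.07):
  print("board front",onz("top",T(350,487),z),onz("top",T(668,487),z),onz("side",S(483,370),z),onz("side",S(662,212),z))
print("meter corners top z?",)
for n,(a,b) in dict(needle=((205,345),(199,237)),idx=((212,345),(275,238))).items():
  A=onz("top",T(*a),.09);B=onz("top",T(*b),.09);d=B-A;print(n,A,B,np.degrees(np.arctan2(d[1],d[0])),np.linalg.norm(d))
for n,(a,b) in dict(needle=((290,352),(207,303)),idx=((293,345),(255,267))).items():
  A=onz("side",S(*a),.09);B=onz("side",S(*b),.09);d=B-A;print(n,A,B,np.degrees(np.arctan2(d[1],d[0])),np.linalg.norm(d))
# plinth edge
for a,b in (((65,530),(668,530)),):
  A=onz("top",T(*a),.0);B=onz("top",T(*b),.0);d=A-B;print("plinth",A,B,np.degrees(np.arctan2(d[1],d[0]))-90)
# meter box edges
A=onz("top",T(60,445),.08);B=onz("top",T(330,445),.08);d=A-B;print("mb",np.degrees(np.arctan2(d[1],d[0]))-90)
print("pot rim",onz("top",(425+208/6,205+155/6),.105),onz("side",(365+(521-360)/6,145+92/6),.105))
E
```

```text
{'TR': array([0.6018, 0.3041, 0.01  ]), 'BR': array([0.4593, 0.3155, 0.01  ]), 'BL': array([0.4632, 0.3838, 0.01  ])}
{'BL': array([0.4639, 0.3863, 0.01  ]), 'BR': array([0.4575, 0.3211, 0.01  ]), 'FL': array([0.6049, 0.376 , 0.01  ])}
tip [0.4743 0.3537 0.0201] end [0.5887 0.3419 0.1082]
collar [0.5271 0.3471 0.0641]
bush mouth [ 0.6163 -0.0625  0.114 ] [ 0.6202 -0.0598  0.114 ] [ 0.6231 -0.0637  0.1096]
board front [0.5676 0.006  0.05  ] [ 0.5647 -0.1253  0.05  ] [0.5667 0.0089 0.05  ] [ 0.563  -0.1203  0.05  ]
board front [0.5632 0.0063 0.07  ] [ 0.5604 -0.1229  0.07  ] [0.5543 0.0232 0.07  ] [ 0.5507 -0.1032  0.07  ]
meter corners top z?
needle [0.622  0.0636 0.09  ] [0.6699 0.0652 0.09  ] 1.9273937946348452 0.04788137512183414
idx [0.622  0.0607 0.09  ] [0.6688 0.0344 0.09  ] -29.358665929367486 0.05372508527342626
needle [0.6145 0.0785 0.09  ] [0.6628 0.0778 0.09  ] -0.8140493194029375 0.04824468550236027
idx [0.6162 0.0746 0.09  ] [0.6609 0.0487 0.09  ] -30.09172211768069 0.05159335021901705
plinth [0.5614 0.1272 0.    ] [ 0.5557 -0.1303  0.    ] -1.2564091682739047
mb -1.2398614630404836
pot rim [ 0.4993 -0.3633  0.105 ] [ 0.4983 -0.3607  0.105 ]
```

The crop confirms it: the smaller orange tool with the white shaft sits in the dark rest. The larger one on the bench is a decoy. Next I add a helper that converts a world target into move units.

```bash
cat >> h.py <<'E'
np.set_printoptions(precision=4,suppress=True)
def to(p,yawdeg,grasp=True):
    """p: grasp point (or tcp) target; prints shift in tool axes (mm-level) and turn deg"""
    s=arm.get_state(); from scipy.spatial.transform import Rotation as Ro
    R=Ro.from_euler("xyz",s["ee_rot"]).as_matrix()
    tgt=np.array(p,float)-(np.array([0,0,.019]) if grasp else 0)
    d=R.T@(tgt-s["eef_pos"]); y=np.degrees(np.arctan2(R[1,0],R[0,0]))
    tr=-((yawdeg-y+90)%180-90)
    print("t",s["t"],"grasp",s["eef_pos"]+[0,0,.019],"yaw",y,"q6",np.degrees(s["q"][5]),"F",s["force"],"w",s["width"])
    print("shift",d,"turn",tr,"norm",np.linalg.norm(d))
E
python3 -c "
from h import *
to([.5577,.344,.19],85.5)"
```

```text
t 0.1 grasp [ 0.2725 -0.6171  0.2447] yaw 113.81784231080272 q6 -16.506245147582174 F [ 0.1304  0.4195 -0.3459] w 0.08747609199878258
shift [0.764  0.6491 0.0558] turn 28.317842310802718 norm 1.0040337658466973
```

```bash
python3 -m handwheel '[[[0.07,0.764,0.649,0.02,7],[0.07,0.764,0.649,0.02,14],[0.07,0.764,0.649,0.02,21],[0.07,0.764,0.649,0.02,28.3],[0.07,0.764,0.649,0.02,28.3],[0.07,0.764,0.649,0.02,28.3],[0.07,0.764,0.649,0.02,28.3],[0.07,0.764,0.649,0.02,28.3],[0.07,0.764,0.649,0.02,28.3],[0.07,0.764,0.649,0.02,28.3],[0.07,0.764,0.649,0.02,28.3],[0.07,0.764,0.649,0.02,28.3],[0.07,0.764,0.649,0.02,28.3],[0.07,0.764,0.649,0.02,28.3],[0.07,0.764,0.649,0.02,28.3],[0.07,0.764,0.649,0.02,28.3],[0.07,0.764,0.649,0.02,28.3],[0.07,0.764,0.649,0.02,28.3],[0.07,0.764,0.649,0.02,28.3],[0.07,0.764,0.649,0.02,28.3]]]' 10
python3 -c "
from h import *
to([.5577,.344,.19],85.5)"
```

```text
t: 1.77
eef_pos: [0.5082, 0.1795, 0.2101]
ee_rot: [-3.141, -0.001, 1.493]
force: [0.7, -1.7, -0.3]
width: 0.0703
t 1.7667 grasp [0.5082 0.1795 0.2291] yaw 85.54195369692783 q6 -134.64989496788857 F [ 0.7337 -1.7191 -0.3221] w 0.07034921143064368
shift [0.1678 0.0366 0.0393] turn 0.04195369692783402 norm 0.17616955322620276
```

```bash
python3 -m handwheel '[[[0.07,0.168,0.0366,0.03,0],[0.07,0.168,0.0366,0.03,0],[0.07,0.168,0.0366,0.03,0],[0.07,0.168,0.0366,0.03,0],[0.07,0.168,0.0366,0.03,0],[0.07,0.168,0.0366,0.03,0]]]' 
python3 - <<'E'
from h import *
to([.5577,.344,.092],85.5)
t=grab_frame("top");s=grab_frame("side")
a=cv2.resize(t[170:290,140:280],None,fx=3.4,fy=3.4,interpolation=2)
b=cv2.resize(s[240:380,150:270],None,fx=408/140,fy=408/140,interpolation=2)
cv2.imwrite("pics/d1.png",np.hstack([a[:408,:440],b[:408]]))
E
```

```text
t: 2.27
eef_pos: [0.5575, 0.3468, 0.1776]
ee_rot: [-3.139, 0.001, 1.495]
force: [0.1, -0.8, 0.1]
width: 0.0699
t 2.2667 grasp [0.5575 0.3468 0.1966] yaw 85.67243759723317 q6 -143.08579849083551 F [ 0.1383 -0.7843  0.0596] w 0.06993343465586443
shift [-0.0026  0.0007  0.1046] turn 0.17243759723316998 norm 0.10463799677493453
```

View pics/d1.png

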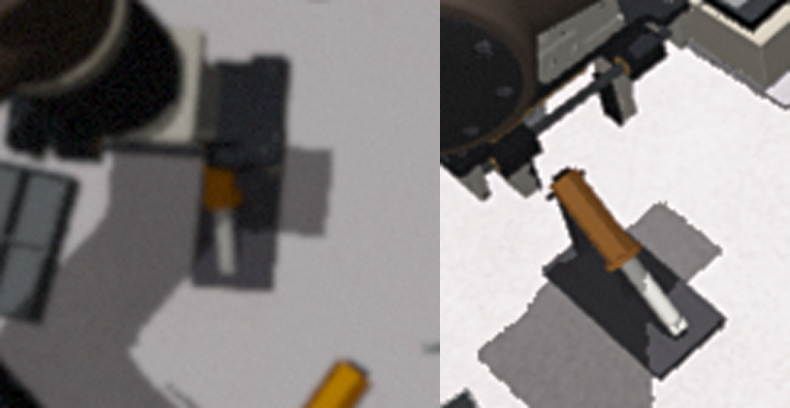

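```bash
python3 -m handwheel '[[[0.07,-0.0026,0.001,0.04,0],[0.07,-0.0026,0.001,0.08,0],[0.07,-0.0026,0.001,0.1045,0],[0.07,-0.0026,0.001,0.1045,0],[0.0,-0.0026,0.001,0.1045,0],[0.0,-0.0026,0.001,0.1045,0],[0.0,-0.0026,0.001,0.1045,0],[0.0,-0.0026,0.001,0.1045,0],[0.0,-0.0026,0.001,0.1045,0],[0.0,-0.0026,0.001,0.1045,0],[0.0,-0.0026,0.001,0.1045,0]]]' 6
python3 - <<'E'
from h import *
to([.5577,.344,.092],85.5)
s=grab_frame("side")
crop(s,150,240,160,140,4,"pics/d2.png")
E
```

```text
t: 3.28
eef_pos: [0.5579, 0.3417, 0.0753]
ee_rot: [-3.14, -0.0, 1.494]
force: [-1.6, 0.7, 0.0]
width: 0.0289
t 3.2833 grasp [0.5579 0.3417 0.0943] yaw 85.58386677635252 q6 -142.8196017590702 F [-1.6399  0.7411  0.0493] w 0.02887214231596839
shift [ 0.0023 -0.0004  0.0023] turn 0.08386677635252227 norm 0.0032417477770840266
```

View pics/d2.png

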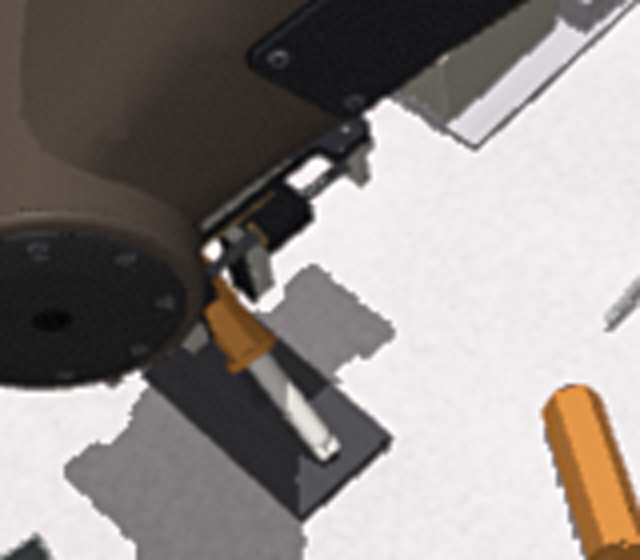

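```bash
python3 -m handwheel '[[[0.0,0.001,0,0.001,0],[0.0,0.001,0,0.001,0],[0.0,0.001,0,0.001,0],[0.0,0.001,0,0.001,0]]]' 6
python3 -c "
from h import *
to([.5577,.344,.092],85.5)"
```

```text
t: 3.67
eef_pos: [0.5583, 0.3452, 0.0751]
ee_rot: [-3.141, -0.004, 1.494]
force: [-3.8, 3.6, 5.6]
width: 0.0222
t 3.6667 grasp [0.5583 0.3452 0.0941] yaw 85.61895222530234 q6 -142.87096383289438 F [-3.8167  3.6298  5.5959] w 0.022229993312833568
shift [-0.0013 -0.0005  0.0021] turn 0.11895222530233696 norm 0.002492534287411077
```

```bash
python3 -m handwheel '[[[0.0,0.0,0,-0.02,0],[0.0,0.0,0,-0.05,0],[0.0,0.0,0,-0.09,0],[0.0,0.0,0,-0.13,0],[0.0,0.0,0,-0.15,0],[0.0,0.0,0,-0.15,0],[0.0,0.0,0,-0.15,0]]]' 6
python3 - <<'E'
from h import *
to([.6163,-.0625,.3],90)
s=grab_frame("side");t=grab_frame("top")
cv2.imwrite("pics/e1.png",np.hstack([cv2.resize(s[190:370,120:300],None,fx=2.2,fy=2.2),cv2.resize(t[150:330,130:310],None,fx=2.2,fy=2.2)]))
E
```

```text
t: 4.25
eef_pos: [0.5585, 0.3446, 0.2264]
ee_rot: [3.141, -0.006, 1.494]
force: [-0.3, -0.8, -2.5]
width: 0.022
t 4.25 grasp [0.5585 0.3446 0.2454] yaw 85.60576637220906 q6 -142.8964909807727 F [-0.3093 -0.7862 -2.5115] w 0.021952620593136556
shift [-0.4011  0.0888 -0.057 ] turn -4.394233627790939 norm 0.41479868894426963
```

View pics/e1.png

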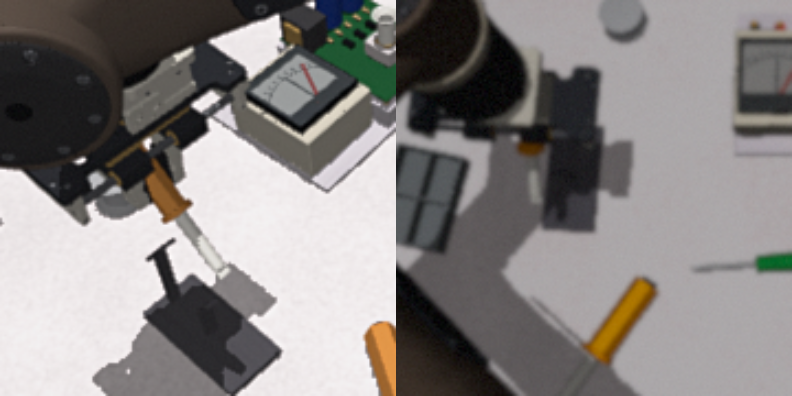

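```bash
python3 - <<'E'
from h import *
T=lambda x,y:(275+x/7,140+y/6.6)
S=lambda x,y:(215+x/6,175+y/6)
print(tri(S(268,480),T(60,447)),tri(S(441,345),T(330,447)))
for z in(0,.005,.01,.02):print(z,onz("side",S(278,573),z),onz("side",S(443,440),z))
print("pivot",tri(S(291,350),T(207,345)))
E
```

```text
[0.5856 0.1251 0.0689] [0.5844 0.0144 0.0593]
0 [0.5933 0.1225 0.    ] [0.5849 0.0183 0.    ]
0.005 [0.5903 0.1253 0.005 ] [0.5818 0.0217 0.005 ]
0.01 [0.5872 0.1282 0.01  ] [0.5788 0.025  0.01  ]
0.02 [0.5811 0.1338 0.02  ] [0.5727 0.0317 0.02  ]
pivot [0.6281 0.0637 0.0702]
```

```bash
python3 -c "
from h import *
to([.4825,.072,.24],85.5)"
```

```text
t 4.35 grasp [0.5576 0.3438 0.2427] yaw 85.59411278472635 q6 -142.8975361832879 F [-0.4383 -0.3115 -1.9714] w 0.02183603130456747
shift [-0.2768 -0.054   0.002 ] turn 0.09411278472634876 norm 0.28204210136941177
```

```bash
python3 -m handwheel '[[[0,-0.02,-0.004,0,-7],[0,-0.04,-0.008,0,-14],[0,-0.06,-0.012,0,-21],[0,-0.08,-0.016,0,-28],[0,-0.1,-0.02,0,-35],[0,-0.12,-0.024,0,-42],[0,-0.14,-0.028,0,-49],[0,-0.16,-0.032,0,-56],[0,-0.18,-0.036,0,-63],[0,-0.2,-0.04,0,-70],[0,-0.22,-0.044,0,-77],[0,-0.24,-0.048,0,-84],[0,-0.26,-0.051,0,-91],[0,-0.277,-0.054,0,-98],[0,-0.277,-0.054,0,-105],[0,-0.277,-0.054,0,-112],[0,-0.277,-0.054,0,-119],[0,-0.277,-0.054,0,-126],[0,-0.277,-0.054,0,-133],[0,-0.277,-0.054,0,-140]]]' 6
python3 -c "
from h import *
to([.4825,.072,.12],-91.3)"
```

```text
t: 6.02
eef_pos: [0.4816, 0.0713, 0.2214]
ee_rot: [3.137, -0.002, -2.34]
force: [0.2, -0.1, -0.7]
width: 0.0217
t 6.0167 grasp [0.4816 0.0713 0.2404] yaw -134.07266420260774 q6 14.594118377187199 F [ 0.2325 -0.1415 -0.6825] w 0.02173487952186327
shift [-0.0014 -0.0007  0.1204] turn -42.77266420260776 norm 0.12036534590169123
```

```bash
python3 -m handwheel '[[[0,0,0,0.01,-7],[0,0,0,0.02,-14],[0,0,0,0.04,-21],[0,0,0,0.06,-28],[0,0,0,0.08,-35],[0,0,0,0.105,-42.8],[0,0,0,0.125,-42.8],[0,0,0,0.125,-42.8],[0,0,0,0.125,-42.8]]]' 6
python3 - <<'E'
from h import *
to([.4825,.072,.12],-91.3)
s=grab_frame("side");t=grab_frame("top")
cv2.imwrite("pics/f1.png",np.hstack([cv2.resize(s[170:330,200:360],None,fx=2.5,fy=2.5),cv2.resize(t[140:300,230:390],None,fx=2.5,fy=2.5)]))
E
```

```text
t: 6.77
eef_pos: [0.4798, 0.0706, 0.0949]
ee_rot: [3.133, -0.001, -1.594]
force: [0.5, 0.4, 0.1]
width: 0.0217
t 6.7667 grasp [0.4798 0.0706 0.1139] yaw -91.34665599406192 q6 57.358281690917956 F [0.4607 0.3852 0.1247] w 0.021736099761435517
shift [-0.0014 -0.0027 -0.0061] turn -0.046655994061922 norm 0.006794609525675489
```

View pics/f1.png

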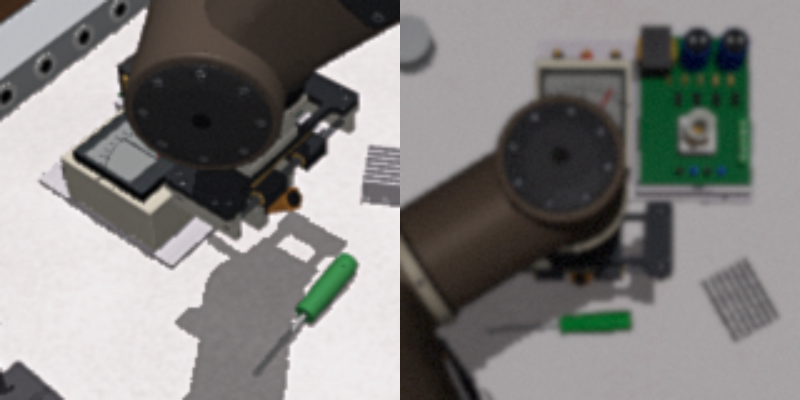

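```bash
python3 -m handwheel '[[[0,0,-0.009,0,0],[0,0,-0.018,-0.001,0],[0,0,-0.022,-0.005,0],[0,0,-0.027,-0.010,0],[0,0,-0.032,-0.0145,0],[0,0,-0.038,-0.019,0],[0,0,-0.0435,-0.0225,0],[0,0,-0.049,-0.026,0],[0,0,-0.0555,-0.029,0],[0,0,-0.062,-0.032,0],[0,0,-0.0685,-0.034,0],[0,0,-0.075,-0.0365,0],[0,0,-0.082,-0.038,0],[0,0,-0.0885,-0.039,0],[0,0,-0.093,-0.040,0],[0,0,-0.093,-0.040,0],[0,0,-0.093,-0.040,0]]]' 6
python3 - <<'E'
from h import *
to([.4825,.072,.12],-91.3)
s=grab_frame("side");t=grab_frame("top")
cv2.imwrite("pics/f2.png",np.hstack([cv2.resize(s[170:330,200:360],None,fx=2.5,fy=2.5),cv2.resize(t[140:300,230:390],None,fx=2.5,fy=2.5)]))
E
```

```text
t: 8.28
eef_pos: [0.575, 0.0694, 0.1363]
ee_rot: [3.137, 0.001, -1.594]
force: [-0.5, -0.6, -1.1]
width: 0.0218
t 8.2833 grasp [0.575  0.0694 0.1553] yaw -91.33022806805164 q6 62.69200272163918 F [-0.4626 -0.5918 -1.08  ] w 0.021816053712972537
shift [-0.0004  0.0923  0.0357] turn -0.0302280680516418 norm 0.09900384280821438
```

View pics/f2.png

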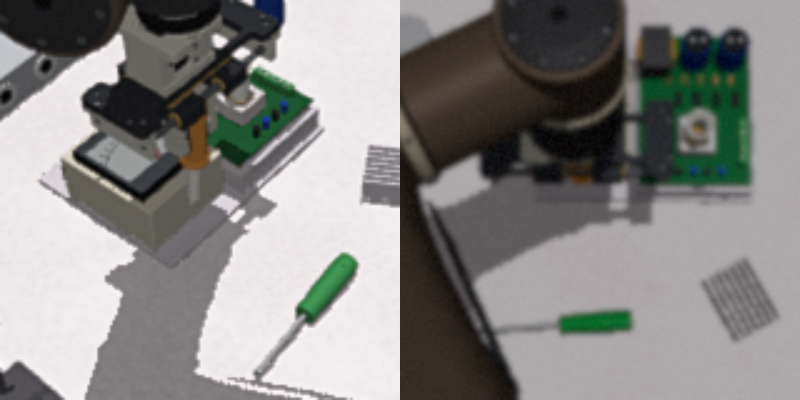

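```bash
python3 - <<'E'
from h import *
s=grab_frame("side")
crop(s,250,200,60,75,8,"pics/f3.png")
st=arm.get_state();g=st["eef_pos"]+[0,0,.019]
for dz in(.03,0,-.037,-.043,-.105,-.113): print(dz,(proj("side",g+[0,0,dz])-[250,200])*8)
E
```

```text
0.03 [200.1609  88.4581]
0 [206.938  160.1025]
-0.037 [214.9479 244.7781]
-0.043 [216.2122 258.1431]
-0.105 [228.7455 390.6382]
-0.113 [230.2954 407.0229]
```

View pics/f3.png

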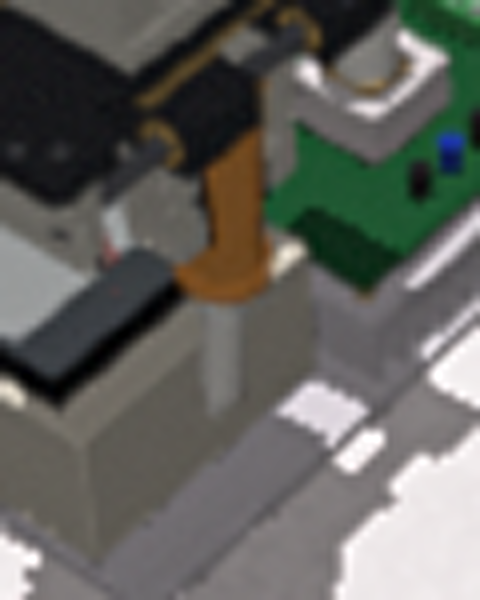

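```bash
python3 -m handwheel '[[[0,0,-0.003,-0.000,0],[0,0,-0.006,-0.0005,0],[0,0,-0.009,-0.001,0],[0,0,-0.011,-0.001,0],[0,0,-0.011,-0.001,0]]]' 6
python3 - <<'E'
from h import *
to([.4825,.072,.12],-91.3)
s=grab_frame("side")
crop(s,250,190,60,75,8,"pics/f4.png")
st=arm.get_state();g=st["eef_pos"]+[0,0,.019]
for dz in(.03,0,-.037,-.043,-.105,-.113): print(dz,(proj("side",g+[0,0,dz])-[250,190])*8)
E
```

```text
t: 8.85
eef_pos: [0.586, 0.0691, 0.1374]
ee_rot: [3.137, 0.001, -1.594]
force: [0.1, 0.9, -1.2]
width: 0.0222
t 8.85 grasp [0.586  0.0691 0.1564] yaw -91.31365344647466 q6 63.216819315577844 F [ 0.0675  0.9365 -1.2089] w 0.022164511787795934
shift [-0.0004  0.1033  0.0369] turn -0.013653446474663156 norm 0.10972548152646444
0.03 [171.4547 149.959 ]
0 [178.7556 221.7108]
-0.037 [187.3857 306.5255]
-0.043 [188.748  319.9136]
-0.105 [202.255  452.6566]
-0.113 [203.9255 469.0743]
```

View pics/f4.png

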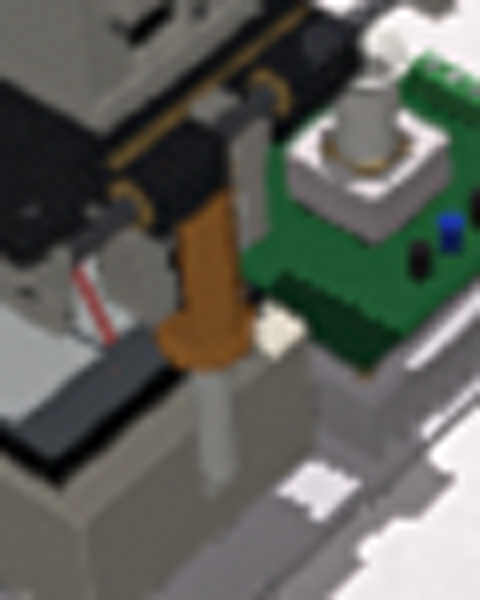

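```bash
python3 -m handwheel '[[[0,0,0.004,-0.03,0],[0,0,0.004,-0.07,0],[0,0,0.004,-0.105,0],[0,0,0.004,-0.105,0],[0,0,0.004,-0.105,0]]]' 6
python3 - <<'E'
from h import *
to([.6185,-.0615,.262],-91.3)
s=grab_frame("side");t=grab_frame("top")
cv2.imwrite("pics/g_s.png",s);cv2.imwrite("pics/g_t.png",t)
crop(s,265,165,60,60,10,"pics/g1.png");crop(t,320,160,60,60,10,"pics/g2.png")
crop(s,240,130,80,75,8,"pics/g3.png")
E
```

```text
t: 9.32
eef_pos: [0.5837, 0.0696, 0.2454]
ee_rot: [-3.14, 0.004, -1.594]
force: [0.1, -0.6, -2.0]
width: 0.0217
t 9.3167 grasp [0.5837 0.0696 0.2644] yaw -91.30877624430632 q6 63.00277165304967 F [ 0.0917 -0.5943 -1.9899] w 0.02169993810455
shift [ 0.1303 -0.0377  0.0019] turn -0.008776244306318404 norm 0.13567594424749235
```

View pics/g1.png

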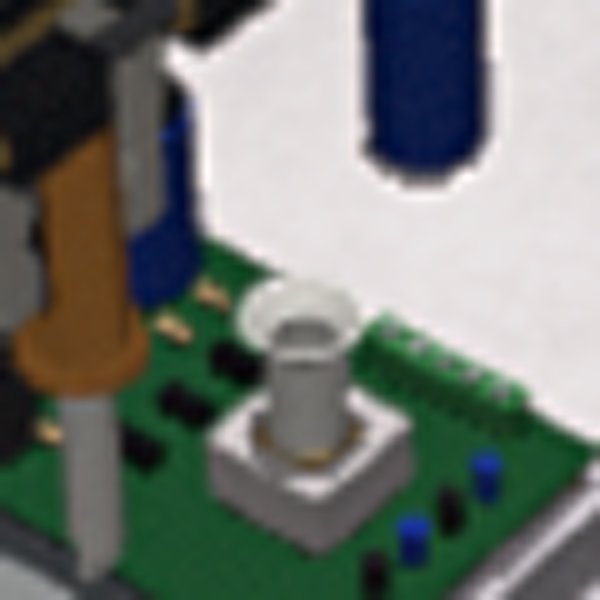

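View pics/g2.png

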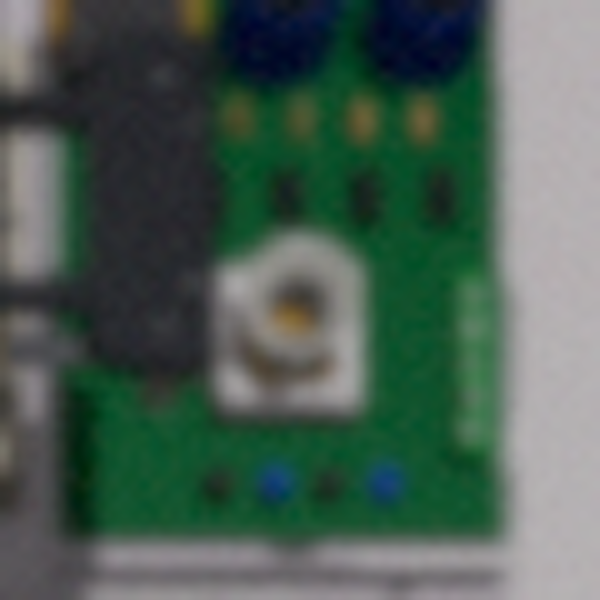

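View pics/g3.png

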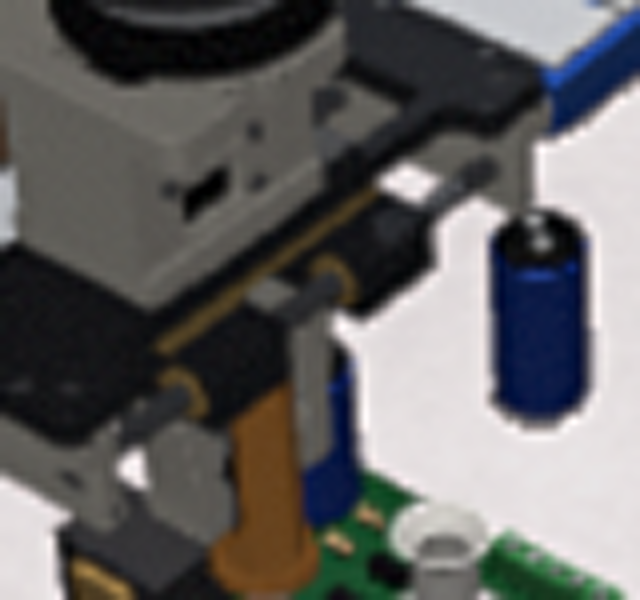

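```bash
python3 - <<'E'
from h import *
print(onz("side",(294.45,196.35),.114),onz("top",(350.05,188.05),.114),tri((294.45,196.35),(350.05,188.05)))
p=lambda X:(proj("side",X)-[265,165]+.5)*10
g=np.array([.5837,.0696,.2644])
for dz in(0,-.037,-.043,-.1045,-.113,-.116):print(dz,p(g+[0,0,dz]),p(g+[-.004,0,dz]))
E
```

```text
[ 0.6222 -0.0599  0.114 ] [ 0.6249 -0.0642  0.114 ] [ 0.6264 -0.0646  0.1084]
0 [ 49.8421 196.9855] [ 63.2415 203.8696]
-0.037 [ 62.1205 318.9858] [ 75.207  325.8757]
-0.043 [ 64.0548 338.2055] [ 77.0919 345.0955]
-0.1045 [ 83.0289 526.736 ] [ 95.5806 533.6153]
-0.113 [ 85.535  551.6372] [ 98.0225 558.5136]
-0.116 [ 86.4131 560.362 ] [ 98.878  567.2372]
```

```bash
python3 -m handwheel '[[[0,0.04,-0.014,0,0],[0,0.08,-0.028,0,0],[0,0.115,-0.04,0,0],[0,0.1306,-0.045,0,0],[0,0.1306,-0.045,0,0],[0,0.1306,-0.045,0.01,0],[0,0.1306,-0.045,0.01,0]]]' 6
python3 - <<'E'
from h import *
to([.6185,-.0615,.262],-91.3)
s=grab_frame("side")
crop(s,265,135,60,75,8,"pics/i1.png")
p=lambda X:(proj("side",X)-[265,135]+.5)*8
print("mouth",p([.6222,-.0599,.114]),p([.6235,-.062,.114]))
E
```

```text
t: 10.0
eef_pos: [0.6224, -0.0622, 0.2283]
ee_rot: [3.133, 0.002, -1.595]
force: [-0.4, 0.4, -1.5]
width: 0.0222
t 10.0 grasp [ 0.6224 -0.0622  0.2473] yaw -91.3722947379076 q6 76.7005901477165 F [-0.3644  0.3766 -1.4873] w 0.02219035387485156
shift [-0.0006  0.004  -0.0147] turn -0.07229473790759755 norm 0.015235190655936695
mouth [239.5142 494.7358] [240.401  489.8185]
```

View pics/i1.png

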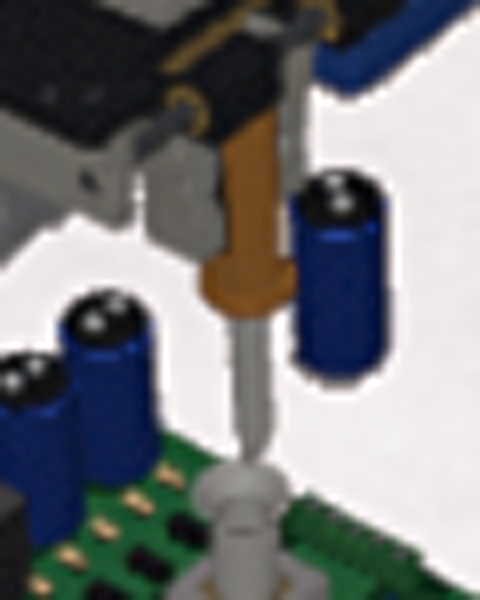

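```bash
python3 -m handwheel '[[[0,0,-0.003,0.006,0],[0,0,-0.003,0.012,0],[0,0,-0.003,0.018,0],[0,0,-0.003,0.024,0],[0,0,-0.003,0.03,0],[0,0,-0.003,0.033,0]]]' 6
python3 - <<'E'
from h import *
to([.6185,-.0615,.262],-91.3)
s=grab_frame("side")
crop(s,265,135,60,75,8,"pics/i2.png")
E
```

```text
t: 10.55
eef_pos: [0.6253, -0.0618, 0.1954]
ee_rot: [3.133, 0.001, -1.593]
force: [0.9, -1.0, -0.4]
width: 0.0222
t 10.55 grasp [ 0.6253 -0.0618  0.2144] yaw -91.29920755310246 q6 76.76975934056249 F [ 0.9126 -0.974  -0.404 ] w 0.022219854399750858
shift [-0.0002  0.0072 -0.0475] turn 0.0007924468975346599 norm 0.04803914798015488
```

View pics/i2.png

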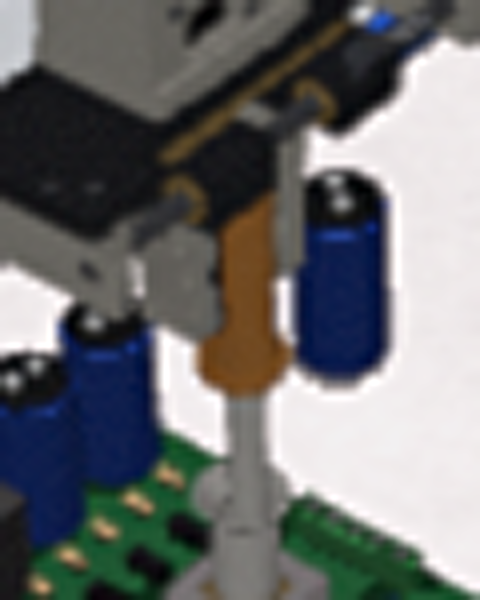

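```bash
python3 -m handwheel '[[[0,0,-0.001,0.006,0],[0,0,-0.001,0.012,0],[0,0,-0.001,0.018,0],[0,0,-0.001,0.023,0],[0,0,-0.001,0.023,0]]]' 6
python3 - <<'E'
from h import *
to([.6185,-.0615,.262],-91.3)
s=grab_frame("side")
crop(s,265,135,60,75,8,"pics/i3.png")
E
```

```text
t: 11.02
eef_pos: [0.6252, -0.062, 0.1705]
ee_rot: [3.131, 0.001, -1.594]
force: [1.1, -1.0, -2.2]
width: 0.0219
t 11.0167 grasp [ 0.6252 -0.062   0.1895] yaw -91.3281593971944 q6 76.7992863509442 F [ 1.1461 -0.9934 -2.2088] w 0.021894564479916834
shift [-0.0004  0.0075 -0.0724] turn -0.028159397194400526 norm 0.07277445635762733
```

View pics/i3.png

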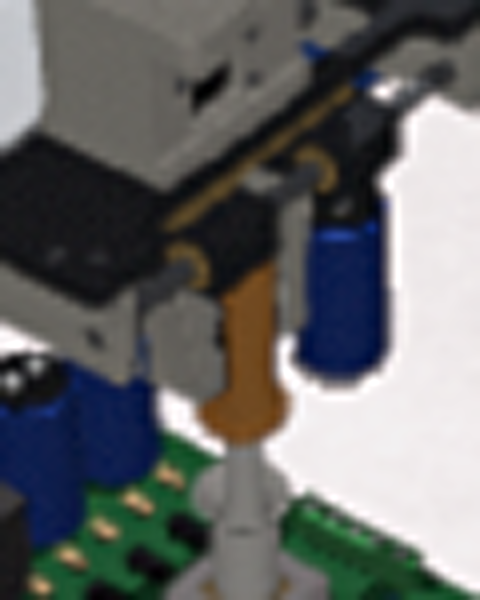

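```bash
python3 -m handwheel '[[[0,0,-0.000,0.003,0],[0,0,0,0.006,0],[0,0,0,0.006,0],[0.04,0,0,0.006,0],[0.05,0,0,0.006,0],[0.05,0,0,0.006,0],[0.05,0,0,0.006,0],[0.05,0,0,0.006,0],[0.05,0,0,0.006,0]]]' 6
python3 - <<'E'
from h import *
to([.6185,-.0615,.262],-91.3)
s=grab_frame("side")
crop(s,265,135,60,75,8,"pics/i4.png")
E
```

```text
t: 11.82
eef_pos: [0.6252, -0.0619, 0.1651]
ee_rot: [3.131, 0.001, -1.594]
force: [-0.3, 0.0, -0.1]
width: 0.0495
t 11.8167 grasp [ 0.6252 -0.0619  0.1841] yaw -91.32403269629017 q6 76.8004586398173 F [-0.2944  0.0335 -0.1155] w 0.049472084008474686
shift [-0.0004  0.0075 -0.0778] turn -0.02403269629017757 norm 0.07817842678700841
```

View pics/i4.png

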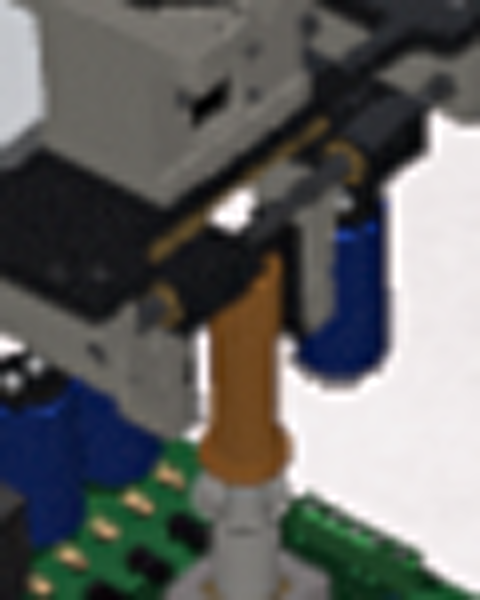

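```bash
python3 -m handwheel '[[[0.05,0,0,-0.007,0],[0.05,0,0,-0.014,0],[0.05,0,0,-0.014,0],[0.0,0,0,-0.014,0],[0.0,0,0,-0.014,0],[0.0,0,0,-0.014,0],[0.0,0,0,-0.014,0],[0.0,0,0,-0.014,0],[0.0,0,0,-0.014,0],[0.0,0,0,-0.014,0]]]' 15
python3 - <<'E'
from h import *
to([.6185,-.0615,.262],-91.3)
s=grab_frame("side");t=grab_frame("top")
crop(s,230,155,100,75,8,"pics/j1.png");crop(t,270,140,100,75,8,"pics/j2.png")
E
```

```text
t: 12.7
eef_pos: [0.6253, -0.062, 0.1789]
ee_rot: [3.131, 0.001, -1.594]
force: [0.3, -1.1, 0.4]
width: 0.0216
t 12.7 grasp [ 0.6253 -0.062   0.1979] yaw -91.32427456182646 q6 76.79920597786955 F [ 0.2759 -1.1059  0.3905] w 0.0215643647499727
shift [-0.0004  0.0075 -0.064 ] turn -0.024274561826459262 norm 0.06447068361812466
```

View pics/j1.png

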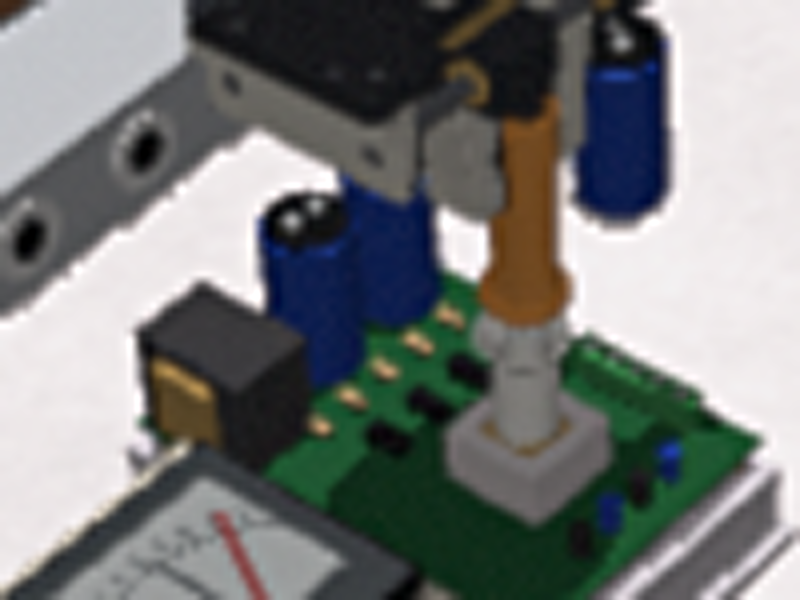

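View pics/j2.png

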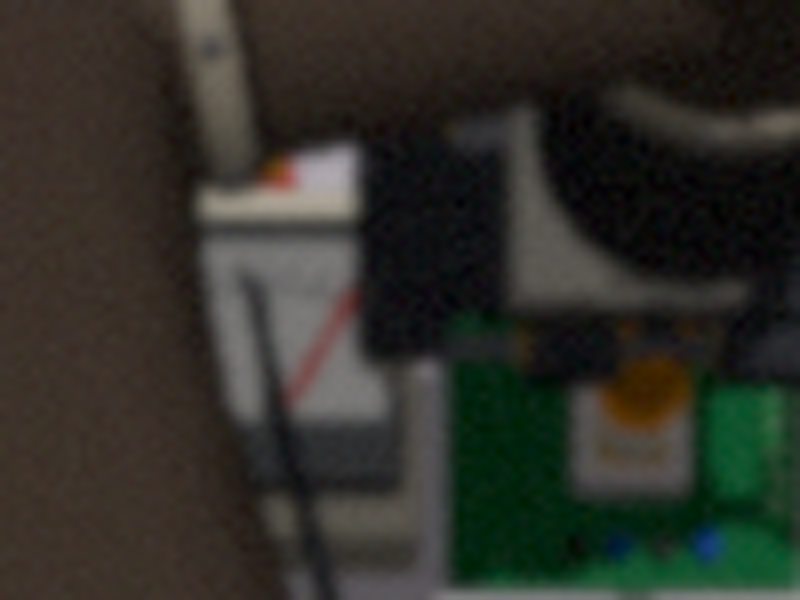

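```bash
python3 -m handwheel '[[[0,0,0,0,5],[0,0,0,0,10],[0,0,0,0,15],[0,0,0,0,20],[0,0,0,0,25],[0,0,0,0,30],[0,0,0,0,35],[0,0,0,0,40],[0,0,0,0,40],[0,0,0,0,40]]]' 15
python3 - <<'E'
from h import *
to([.6185,-.0615,.262],-91.3)
s=grab_frame("side");t=grab_frame("top")
cv2.imwrite("pics/k_s.png",s)
crop(s,225,200,70,60,10,"pics/k1.png")
cv2.imwrite("pics/k2.png",cv2.resize(t,None,fx=1,fy=1)[100:300,200:440].repeat(3,0).repeat(3,1))
E
```

```text
t: 13.63
eef_pos: [0.6252, -0.0625, 0.1789]
ee_rot: [3.133, -0.007, -2.289]
force: [1.3, -3.1, -0.6]
width: 0.0218
t 13.6333 grasp [ 0.6252 -0.0625  0.1979] yaw -131.17325096586734 q6 36.95143667331842 F [ 1.3353 -3.1009 -0.6409] w 0.0218022119934461
shift [ 0.0041  0.0063 -0.064 ] turn -39.87325096586733 norm 0.06447348019680169
```

View pics/k1.png

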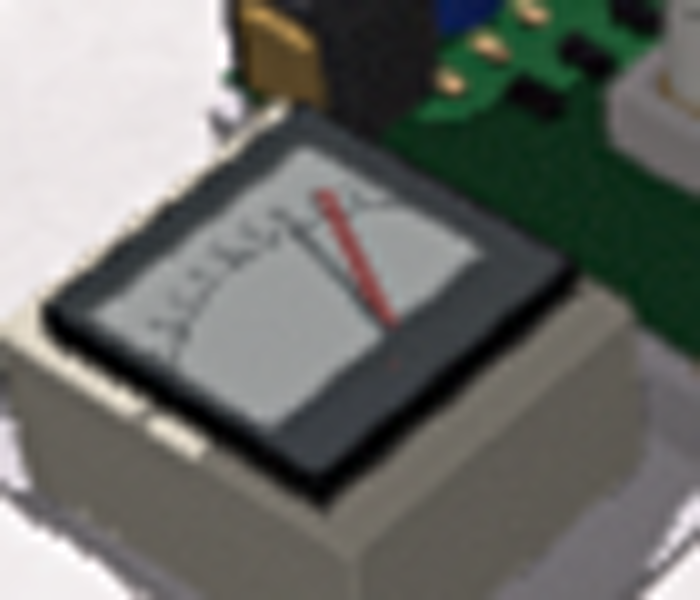

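View pics/k2.png

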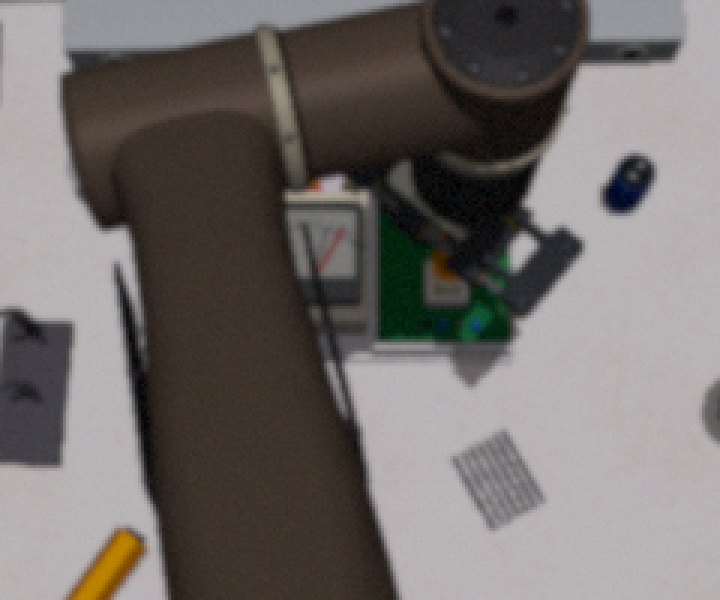

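```bash
cat >> h.py <<'E'
def ang(a,b,off,sc,z=.07):
    f=lambda p:onz("side",(off[0]+(p[0]+.5)/sc-.5,off[1]+(p[1]+.5)/sc-.5),z)
    A,B=f(a),f(b);d=B-A;return np.degrees(np.arctan2(d[1],d[0])),np.linalg.norm(d),A,B
E
python3 - <<'E'
from h import *
print(ang((372,312),(292,222),(225,200),10),ang((390,322),(326,194),(225,200),10))
print("0:",ang((290,352),(207,303),(215,175),6),ang((293,345),(255,267),(215,175),6))
E
```

```text
(np.float64(-17.57320033154637), np.float64(0.041310304919178045), array([0.6389, 0.0595, 0.07  ]), array([0.6783, 0.0471, 0.07  ])) (np.float64(-29.65176244494352), np.float64(0.052251676636958434), array([0.6327, 0.0595, 0.07  ]), array([0.6781, 0.0336, 0.07  ]))
0: (np.float64(-0.8226533124022232), np.float64(0.049403613248393624), array([0.6304, 0.0646, 0.07  ]), array([0.6798, 0.0639, 0.07  ])) (np.float64(-30.0772759761984), np.float64(0.05284926814742289), array([0.6322, 0.0606, 0.07  ]), array([0.6779, 0.0341, 0.07  ]))
```

```bash
python3 -m handwheel '[[[0,0,0,0,5],[0,0,0,0,10],[0,0,0,0,15],[0,0,0,0,19],[0,0,0,0,19],[0,0,0,0,19],[0,0,0,0,19],[0,0,0,0,19]]]' 15
python3 - <<'E'
from h import *
to([.6185,-.0615,.262],-91.3)
s=grab_frame("side")
cv2.imwrite("pics/l_s.png",s)
crop(s,235,205,50,40,16,"pics/l1.png")
E
```

```text
t: 14.4
eef_pos: [0.6249, -0.0627, 0.1788]
ee_rot: [3.135, -0.01, -2.619]
force: [-1.6, -4.9, -0.4]
width: 0.0217
t 14.4 grasp [ 0.6249 -0.0627  0.1978] yaw -150.05322925353647 q6 18.07653735677326 F [-1.6281 -4.889  -0.3937] w 0.021700850498100038
shift [ 0.0056  0.0046 -0.0641] turn -58.75322925353646 norm 0.06449986075069002
```

View pics/l1.png

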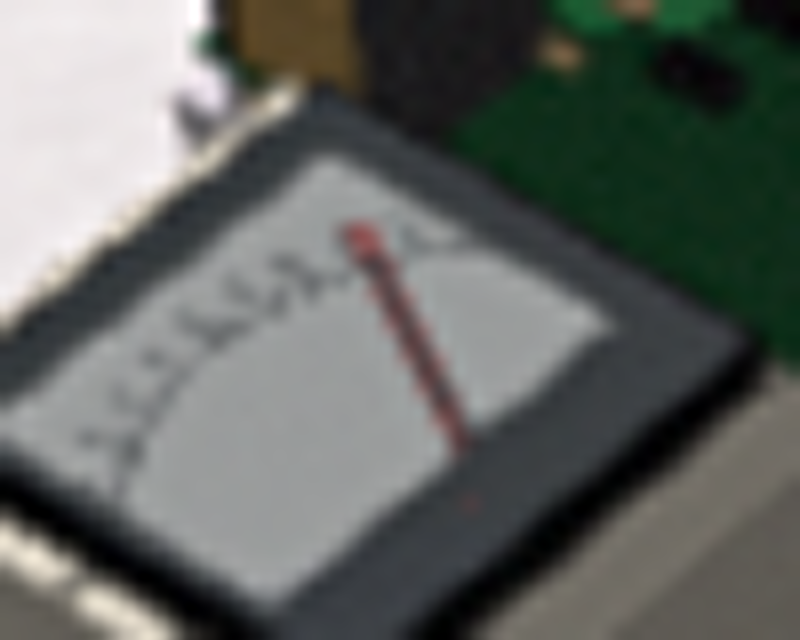

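```bash
python3 -m handwheel '[[[0,0,0,0,0],[0,0,0,0,-4],[0,0.0005,-0.001,0,-8],[0,0.0005,-0.001,0,-8],[0,0.0005,-0.001,-0.002,-8],[0,0.0005,-0.001,-0.006,-8],[0,0.0005,-0.001,-0.012,-8],[0,0.0005,-0.001,-0.018,-8],[0,0.0005,-0.001,-0.018,-8]]]' 15
python3 - <<'E'
from h import *
to([.6185,-.0615,.262],-91.3)
s=grab_frame("side")
crop(s,225,150,100,75,8,"pics/m1.png");crop(s,235,205,50,40,16,"pics/m2.png")
E
```

```text
t: 15.2
eef_pos: [0.6262, -0.0635, 0.1989]
ee_rot: [3.136, -0.007, -2.48]
force: [-0.4, -0.7, -0.2]
width: 0.0219
t 15.2 grasp [ 0.6262 -0.0635  0.2179] yaw -142.09195183544847 q6 26.11448927486944 F [-0.4175 -0.6642 -0.2316] w 0.021933673756391995
shift [ 0.0051  0.0066 -0.0441] turn -50.79195183544846 norm 0.044853948407154405
```

View pics/m1.png

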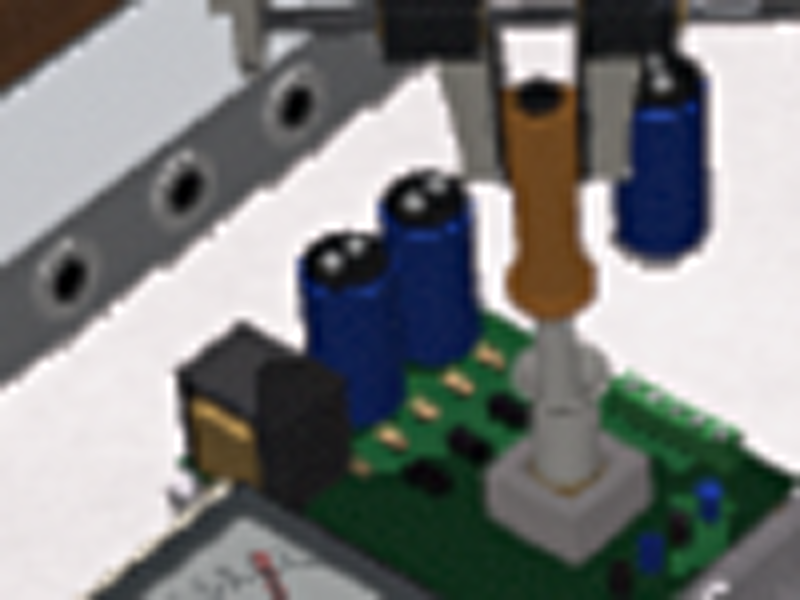

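View pics/m2.png

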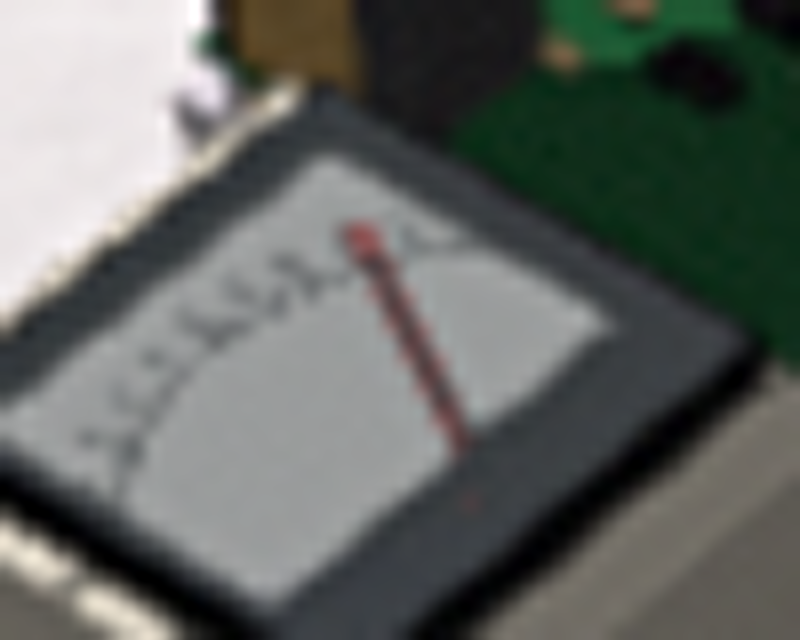

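```bash
python3 -m handwheel '[[[0,0,0,-0.02,0],[0,0,0,-0.045,0],[0,0,0,-0.075,0],[0,0,0,-0.08,0],[0,0,0,-0.08,0]]]' 15
python3 - <<'E'
from h import *
to([.4988,-.362,.298],-91.3)
s=grab_frame("side")
crop(s,225,120,100,75,8,"pics/n1.png")
g=arm.get_state()["eef_pos"]+[0,0,.019]
for dz in (0,-.066,-.136):print((proj("side",g+[0,0,dz])-[225,120]+.5)*8)
E
```

```text
t: 15.67
eef_pos: [0.6279, -0.0635, 0.2809]
ee_rot: [3.138, -0.003, -2.48]
force: [0.0, -0.3, -1.1]
width: 0.0221
t 15.6667 grasp [ 0.6279 -0.0635  0.2999] yaw -142.10453148336995 q6 26.100103234244724 F [ 0.0467 -0.304  -1.077 ] w 0.022149418069564254
shift [ 0.2852 -0.1563  0.0021] turn -50.80453148336994 norm 0.3252163692660868
[531.0726 144.2626]
[540.363  321.2558]
[549.4219 493.8403]
```

View pics/n1.png

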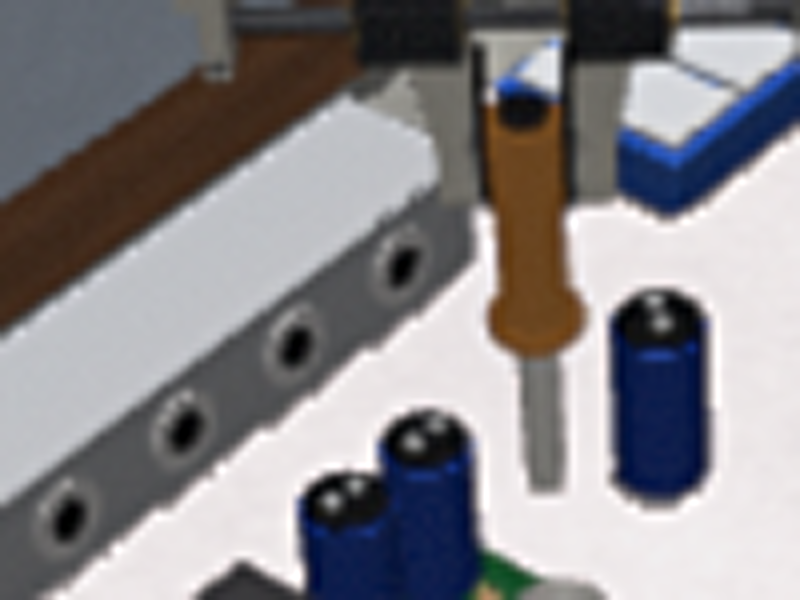

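```bash
python3 -m handwheel '[[[0,0.03,-0.016,0,0],[0,0.06,-0.033,0,0],[0,0.095,-0.052,0,0],[0,0.13,-0.071,0,0],[0,0.165,-0.09,0,0],[0,0.2,-0.11,0,0],[0,0.235,-0.129,0,0],[0,0.262,-0.144,0,0],[0,0.28,-0.153,0,0],[0,0.285,-0.156,0,0],[0,0.285,-0.156,0,0],[0,0.285,-0.156,0,0]]]' 15
python3 - <<'E'
from h import *
to([.4988,-.362,.15],-91.3)
s=grab_frame("side");t=grab_frame("top")
crop(s,340,80,90,120,5,"pics/o1.png");crop(t,400,180,100,80,6,"pics/o2.png")
E
```

```text
t: 16.72
eef_pos: [0.4974, -0.3611, 0.278]
ee_rot: [3.134, -0.006, -2.481]
force: [-0.1, 0.5, -1.0]
width: 0.0221
t 16.7167 grasp [ 0.4974 -0.3611  0.297 ] yaw -142.1618740658128 q6 55.62215242529313 F [-0.0973  0.4774 -0.9988] w 0.02209088388527198
shift [-0.0014 -0.0027  0.147 ] turn -50.8618740658128 norm 0.1469988059722149
```

View pics/o1.png

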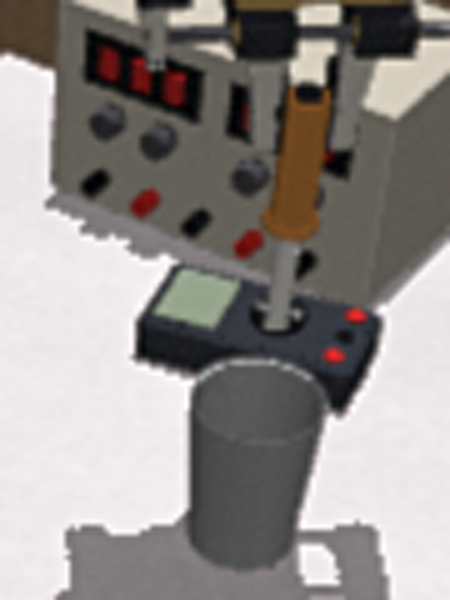

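View pics/o2.png

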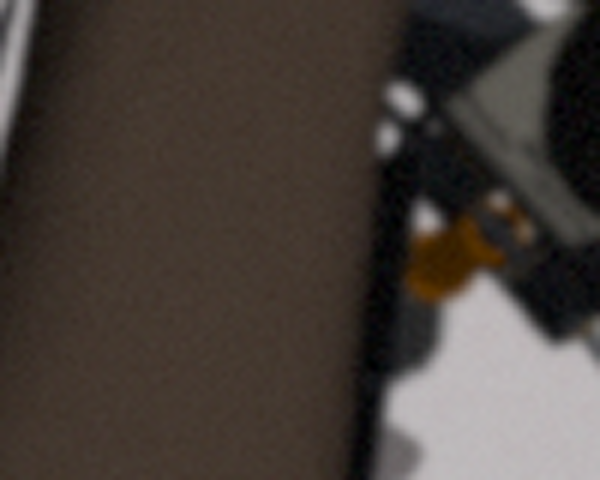

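```bash
python3 -m handwheel '[[[0,0,-0.002,0.03,0],[0,0,-0.002,0.06,0],[0,0,-0.002,0.09,0],[0,0,-0.002,0.115,0],[0,0,-0.002,0.135,0],[0,0,-0.002,0.147,0],[0,0,-0.002,0.148,0],[0,0,-0.002,0.148,0]]]' 10
python3 - <<'E'
from h import *
to([.4988,-.362,.15],-91.3)
s=grab_frame("side")
crop(s,340,80,90,120,5,"pics/p1.png")
E
```

```text
t: 17.48
eef_pos: [0.4984, -0.3607, 0.1301]
ee_rot: [3.133, -0.006, -2.478]
force: [0.1, -0.6, -1.0]
width: 0.022
t 17.4833 grasp [ 0.4984 -0.3607  0.1491] yaw -141.97087079441843 q6 55.7188903730383 F [ 0.1031 -0.5665 -0.9569] w 0.022026129098202084
shift [ 0.0005 -0.0013 -0.0009] turn -50.67087079441842 norm 0.001599097741197417
```

View pics/p1.png

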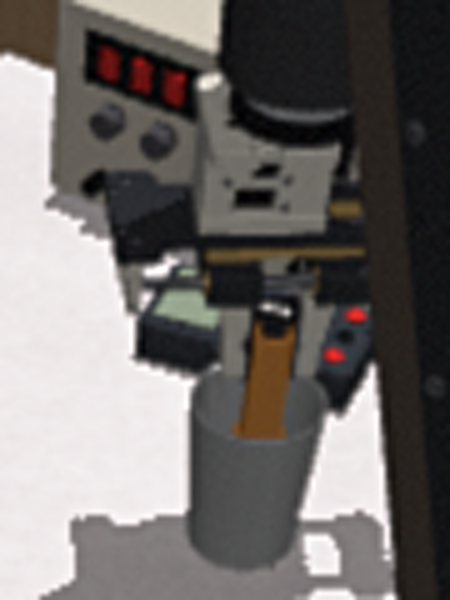

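```bash
python3 -m handwheel '[[[0,0,0,0.003,0],[0,0,0,0.005,0],[0,0,0,0.005,0],[0.07,0,0,0.005,0],[0.07,0,0,0.005,0],[0.07,0,0,0.005,0],[0.07,0,0,0.005,0],[0.07,0,0,0.005,0],[0.07,0,0,0.005,0],[0.07,0,0,0.005,0],[0.07,0,0,-0.02,0],[0.07,0,0,-0.06,0],[0.07,0,0,-0.1,0],[0.07,0,0,-0.13,0],[0.07,0,0,-0.13,0],[0.07,0,0,-0.13,0]]]' 10
python3 - <<'E'
from h import *
to([.4988,-.362,.15],-91.3)
s=grab_frame("side")
crop(s,340,80,90,120,5,"pics/q1.png");crop(s,235,205,50,40,16,"pics/q2.png")
E
```

```text
t: 18.87
eef_pos: [0.5009, -0.3618, 0.2637]
ee_rot: [3.139, -0.003, -2.478]
force: [0.2, 0.7, -1.0]
width: 0.07
t 18.8667 grasp [ 0.5009 -0.3618  0.2827] yaw -141.97852218726217 q6 55.72822730264045 F [ 0.2149  0.6855 -0.993 ] w 0.07002146150633497
shift [0.0014 0.0008 0.1327] turn -50.67852218726216 norm 0.1327307613371898
```

View pics/q1.png

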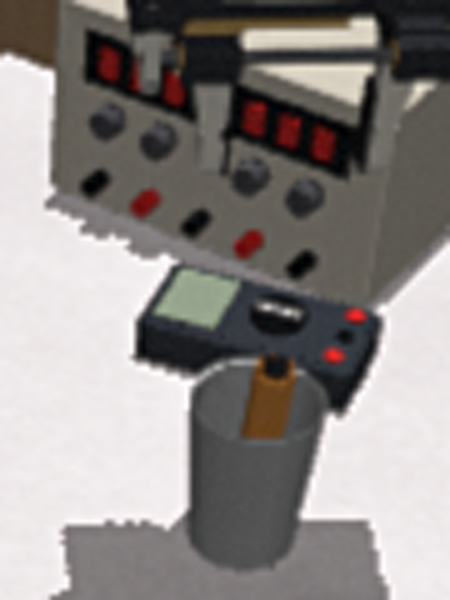

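View pics/q2.png

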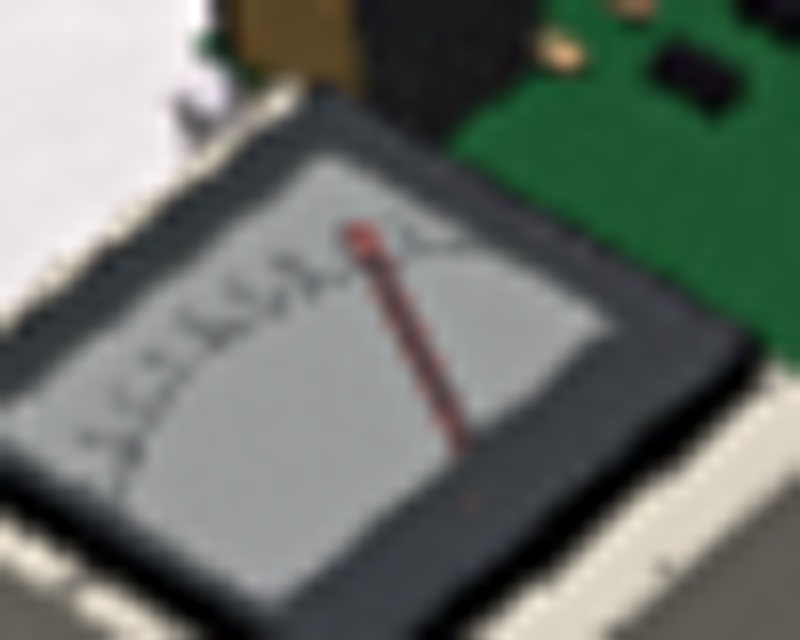

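```bash
python3 -m handwheel '[[[0.07,0,0,0,0],[0.07,0,0,0,0],[0.07,0,0,0,0],[0.07,0,0,0,0],[0.07,0,0,0,0],[0.07,0,0,0,0],[0.07,0,0,0,0],[0.07,0,0,0,0],[0.07,0,0,0,0],[0.07,0,0,0,0],[0.07,0,0,0,0],[0.07,0,0,0,0]]]'
python3 - <<'E'
from h import *
s=grab_frame("side");p=cv2.imread("pics/q1.png")
crop(s,340,80,90,120,5,"pics/r1.png");r=cv2.imread("pics/r1.png")
cv2.imwrite("pics/r2.png",np.hstack([p[300:],r[300:]]));print(cv2.absdiff(p[330:],r[330:]).max(), cv2.absdiff(p[330:],r[330:]).mean())
E
```

```text
t: 19.92
eef_pos: [0.5, -0.3613, 0.2617]
ee_rot: [3.136, -0.004, -2.478]
force: [-0.4, 0.4, 0.6]
width: 0.0699
108 0.9667325102880658
```

View pics/r2.png

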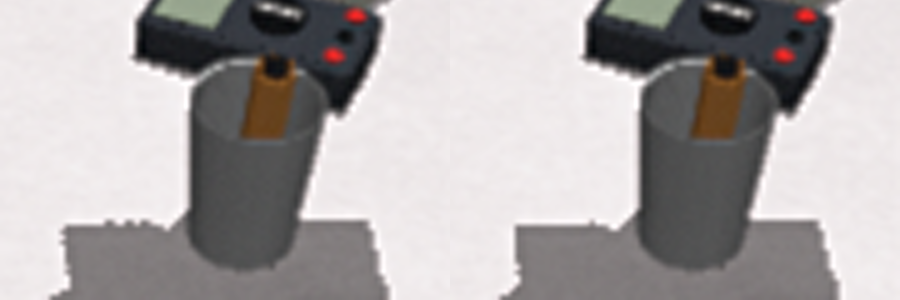

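```bash
python3 - <<'E'
from h import *
t=grab_frame("top");crop(t,415,195,70,60,9,"pics/s2.png")
print(onz("side",(394.6,152),.159),onz("side",(394.6,152),.155))
E
```

```text
[ 0.4802 -0.3337  0.159 ] [ 0.4825 -0.3386  0.155 ]
```

View pics/s2.png

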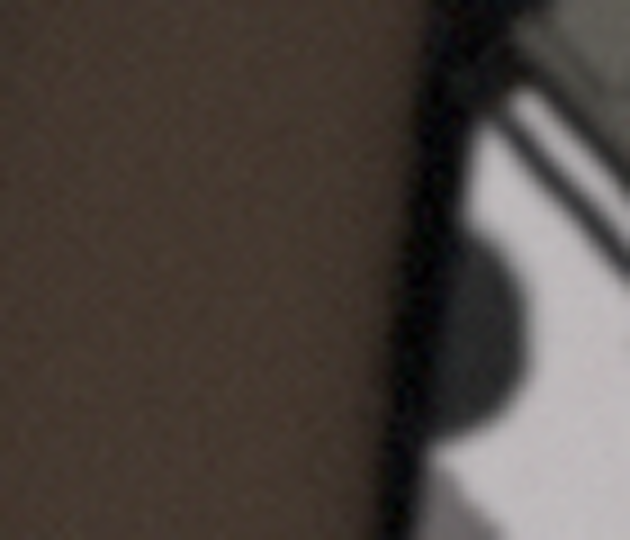

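```bash
python3 -c "
from station import arm
print(arm.job_done())"
```

```text
the job is handed in; nothing more can be done
None
```

I trimmed the converter to its mark and left the tool blade down in the steel pot. I handed the job in at about 20 s of the 64 s allowed; the station gave no verdict.

- **Picking up the tool:** I took the smaller orange tool from its rest. The gripper can only point down, so I turned the tool upright in the grip by pushing its blade lightly against the fixed front face of the meter box.
- **Setting the screw:** I lowered the tool into the bushing, let go, took it again by its top end and turned it 59° clockwise. The first 12° or so was slack in the slot. I then backed off 8° inside the slack before drawing it out.
- **The needle:** It lay on the red hand after turning. It looked the same in crops taken once the blade was clear of the slot and after the tool was in the pot.
- **The pot:** The tool stands blade down, leaning, with its top about 25–30 mm off centre. Two pictures 1 s apart show nothing moving, and the pot is upright where it was. I didn't see the blade on the floor directly; I judged it from the release height.
- **The robot and bench:** At hand-in the gripper was open and well clear above the pot. The wrist force in the readings I took stayed under about 8 N. No bystander was touched that I could see, but I didn't re-measure their positions.

The two cameras disagreed by about 3–4 mm on the bushing's position. I used a value in between, and the funnel took up the difference.

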